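Hang the ring spanners on one hook, largest first

ROBOT

A 6-joint arm with a two-finger parallel gripper is mounted at the origin on a cart in front of the work surface, level with it; the furniture and walls round the work are solid. World frame = base frame: x ahead of the robot, y to its left, z up, the work surface at z = 0. Lengths are in m, angles in rad, forces in N, time in s.
With the tool pointing down it reaches from about 0.35 to 1 m from the base axis. Payload 7.1 kg.
Tool frame: the origin (TCP) lies midway between the tips of the shut fingers; the grasp point (between the pads) lies bot.grip_point_offset behind it (bot.grip_point_offset is the distance from the TCP to the grasp point, in m); z points along the fingers, y is the line along which they close (so a half turn about z gives the same grasp; the last joint's range is limited). The gripper opens to 85 mm and grips with 20 to 120 N. Pads are 22 mm wide; open, the fingers measure 114 mm over their backs; the gripper's body (76 mm by 85 mm) begins 54 mm behind the grasp point. The pads swing forward as they close: fully open they stand 13 mm farther back than shut.
Start: joints at [1.133, 0.423, 1.63, -0, 1.089, -0.019], TCP at [0.254, 0.571, 0.231] pointing down, gripper open.
Joint ranges: [-3, 3], [-0.9, 2.11], [0.09, 2.58], [-1.31, 4.45], [0.11, 2.69], [-2.54, 2.54]. Speed limits (rad/s): [2.39, 2.39, 3.01, 3.14, 3.14, 3.14].

INTERFACE

Orientations are given as a rotation vector (axis times angle).
In Python, from station import bot, vision gives the robot as it stands. The module is installed in compiled form; this text tells all that it offers.
- The arm moves only by the tool move_arm, never from a script. Its argument "deltas" is a list of rows, each a list of 3 entries, a list of its own where there are three numbers: the finger opening in mm, from 0 to 85.4, then the shift along the world's x, y, z in mm, then the turn about the world's z in degrees. In form: [[gripper, [x, y, z], turn], ...]. A call has 1 to 20 rows; each row shifts and turns the commanded pose from where the row before left it; what a row does not reach is not made up. A row lasts 1/12 s, in which the tool goes at most 41.7 mm and 7.16 degrees, less where a joint would pass 70% of its speed; a pose out of reach is approached as far as the arm can. A call with a gripper value outside its range is refused whole. The fingers move at their own pace and stop on an object; "grip_force" is the grip in N (left out, the last holds). Time passes only in rows, so rows that do not move let the fingers close. It gives the time, the measured TCP pose, the force, the opening and the grip force at its end, in the units of the state.
- bot.state(): the state, without advancing time (a new reading comes with each control period).
- vision.camera(name): name is "side" or "top"; returns (picture, depth): 384x512x3 uint8, blue, green, red; 384x512 float32, m along the optical axis (not along the pixel's ray), 0 where there is no reading.
- vision.get_calibration(name): a dict with "mtx" (3x3 intrinsics, pixels), "k1" (the pictures are not rectified: a ray, as slopes to the right and down, at radius r is drawn at 1 + k1 r^2 times it, then the intrinsics apply), "extrinsics" (4x4, takes a point from world to camera coordinates). Camera axes: x right, y up, looking along -z (the intrinsics and any distortion apply to the point x, -y, -z); pixel columns grow to the right and rows downward; lengths in m; the calibration is good to about 2 mm. A picture is of the moment at which its call begins. get_calibration takes no time and is no camera call.
- bot.hand_in(): hands the job in; it is judged then, once.
The state is a dict: "time": time; "joint_positions": joint angles; "joint_vel": joint speeds; "joint_torque": joint torques, N m; "ee_pos": TCP position; "ee_rot": TCP orientation; "ft_force": force on the tool from outside, world axes, zero at the start; "ft_torque": the same for the moment, N m; "opening": finger opening in m; "grasp_force": force on a finger pad.
Only numpy, scipy, OpenCV 4.12 (cv2) and the standard library are available. Lean on these libraries where they do the work, as an engineer would, in place of code of your own. Each camera call takes 0.05 s, during which the arm holds its last target. There are 200 camera calls.

TASK

Hang the three plain steel ring spanners by their rings on the one hook of the sloping board: first the largest, against the board, then the middle one on top of it, then the smallest. Each must hang properly, handle down the slope, lying flat and drawn down until its ring rests against the hook's bar, and be let go before the next is brought. Leave everything else on the table where it is.

Things in the scene. Friction and masses are not known exactly. Their poses are not given: they have to be found in the camera images.
- spanner_large: large of three plain steel ring spanners lying flat, 160 mm long, 12 mm thick: a ring 62 mm outside with 41 mm hole, straight handle 24 mm wide. Origin: hole's centre at the underside (z=0 on the table); z: the hole's axis, up; +x: from handle out past the ring (tail end at x=-129 mm). Starts with the ring away from the robot. 0.15 to 0.45 kg, balance point at x=-20 to -45 mm
- spanner_large_grip (a point): place to grip the large spanner: mid thickness of the handle, 62 mm from the hole's centre; grip across the 24 mm width (y)
- spanner_medium: medium of three plain steel ring spanners lying flat, 140 mm long, 12 mm thick: a ring 56 mm outside with 36 mm hole, straight handle 22 mm wide. Origin: hole's centre at the underside (z=0 on the table); z: the hole's axis, up; +x: from handle out past the ring (tail end at x=-112 mm). Starts with the ring away from the robot. 0.15 to 0.45 kg, balance point at x=-20 to -45 mm
- spanner_medium_grip (a point): place to grip the medium spanner: mid thickness of the handle, 62 mm from the hole's centre; grip across the 22 mm width (y)
- spanner_small: small of three plain steel ring spanners lying flat, 120 mm long, 12 mm thick: a ring 48 mm outside with 30 mm hole, straight handle 20 mm wide. Origin: hole's centre at the underside (z=0 on the table); z: the hole's axis, up; +x: from handle out past the ring (tail end at x=-96 mm). Starts with the ring away from the robot. 0.15 to 0.45 kg, balance point at x=-20 to -45 mm
- spanner_small_grip (a point): place to grip the small spanner: mid thickness of the handle, 62 mm from the hole's centre; grip across the 20 mm width (y)
- stand: small fixed steel stand on the table (foot 120x100 mm) with a plywood board 96 mm wide that slopes up away from the robot at 30 degrees from level; along the slope the board reaches 48 mm above and 108 mm below the hook (hung spanners overhang its lower edge by up to 40 mm). Origin: on the table, straight below the hook's root; x away from the robot, z up
- hook: 10 mm round bar standing square out of the board. Origin: its axis at the board's face, 125 mm up; z out along the bar (up and to the robot, 30 degrees off vertical), x up the slope, y across. Friction may stop a spanner short: draw it down the slope until the bar stops it; the hole's centre is then at x about -15 (large), -13 (medium), -10 mm (small)
- hook_tip (a point): end of the hook: the bar is straight to z=48 mm, then bends up the slope and its axis ends here, x=+10, z=58 mm in the hook's frame, ball-ended. Seen along z the hook covers x -5 to +15, y -5 to +5 mm: a ring held parallel to the board passes over it with its hole's centre near x=+5 mm
- tape_measure: yellow tape measure, 36x83x62 mm, on the table right of the stand; leave alone (origin: centre of its underside)
- jar: clear jar with a white lid, 44 mm across, 82 mm tall, left of the stand; leave alone (origin: centre of its underside)
- pencil: pencil, 162 mm long, by the table's near edge; leave alone (origin: centre of its underside)

How it is judged:
By the outcome, as a careful person would: the job done as asked, in the order asked, and still so for the second after the job is handed in, with the robot touching nothing.
It also fails if it takes over 72 s, if anything falls off the work surface, if the arm or the gripper's body presses on something with over 40 N, if the wrist force passes 120 N, or if a joint passes its speed limit or range.

## Working session

There is one attempt and no reset: what is moved stays moved. The work goes in short steps, Python scripts to look and compute and a tool call to move; the robot and the scene stay as the last step left them, time stands still between calls to the robot, and variables do not carry over. Pictures are saved under pics/ and viewed, at most 10 in all, crops included, and the job is handed in when it is done.

Besides the shell and the picture viewer there is one more tool, called in YAML: its name, and indented under it one key for each argument. move_arm: Moves the arm, as the interface text tells. Its arguments: {"type":"object","properties":{"deltas":{"type":"array","items":{"type":"array"}},"grip_force":{"type":"number"}},"required":["deltas"]}

```bash
mkdir -p pics
python3 - <<'E'
from station import bot, vision
import cv2,numpy as np
print(bot.state(), bot.grip_point_offset)
for n in("top","side"):
    p,d=vision.camera(n); cv2.imwrite(f"pics/{n}0.png",p); np.savez(f"{n}0.npz",p=p,d=d)
    print(vision.get_calibration(n))
E
```

```text
{'time': 0.0, 'joint_positions': array([ 1.13302391e+00,  4.23819302e-01,  1.63073119e+00,  1.59132793e-05,
        1.08860546e+00, -1.89924954e-02]), 'joint_vel': array([ 0.00091648, -0.00046347, -0.0008522 , -0.00069657, -0.00105509,
        0.00213988]), 'joint_torque': array([ 5.77663250e-04, -5.57424295e+01, -2.81733763e+01,  1.01362093e-05,
        7.65341101e-03,  3.56665566e-05]), 'ee_pos': array([0.25388022, 0.57048829, 0.23054296]), 'ee_rot': array([-6.52956323e-01, -3.07261075e+00,  2.38656067e-03]), 'ft_force': array([-0.65636776, -0.13342486,  0.50970687]), 'ft_torque': array([-0.02655381,  0.03159203, -0.04390269]), 'grasp_force': 0.0, 'opening': 0.0852994777483624} 0.0187
{'mtx': array([[485.89080907,   0.        , 261.19926962],
       [  0.        , 485.89080907, 193.31246229],
       [  0.        ,   0.        ,   1.        ]]), 'k1': 0.06630395521545913, 'extrinsics': array([[-0.0211776 , -0.99976861,  0.0037718 ,  0.04648357],
       [ 0.9966434 , -0.02081269,  0.0791755 , -0.55298059],
       [-0.07907868,  0.00543589,  0.99685356, -1.02354809],
       [ 0.        ,  0.        ,  0.        ,  1.        ]])}
{'mtx': array([[372.35095792,   0.        , 256.74090559],
       [  0.        , 372.35095792, 193.69370734],
       [  0.        ,   0.        ,   1.        ]]), 'k1': -0.06730347964753566, 'extrinsics': array([[-0.98325075, -0.18156666,  0.01585894,  0.53097235],
       [ 0.07830453, -0.34226383,  0.93633534, -0.153479  ],
       [-0.16457934,  0.92189425,  0.35074866, -0.84696705],
       [ 0.        ,  0.        ,  0.        ,  1.        ]])}
```

View pics/top0.png

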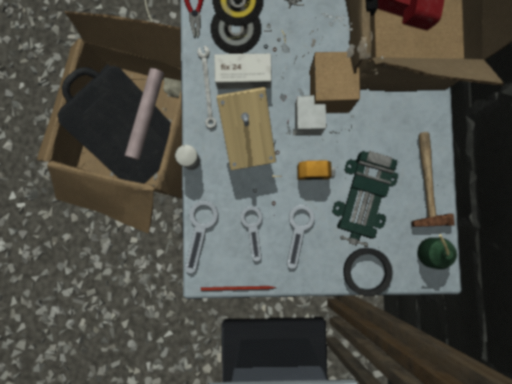

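View pics/side0.png

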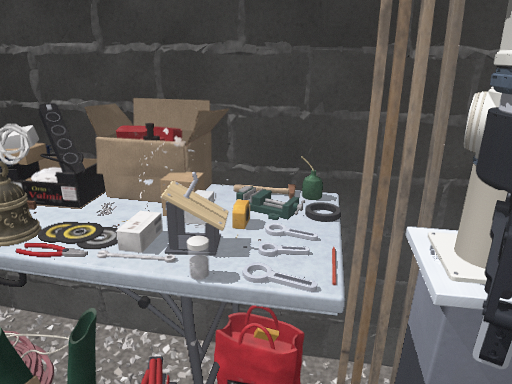

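The top view shows the large ring at about (204,215), the small at (252,216) and the medium at (301,217). The board spans roughly (220..275, 88..168), with the hook near (246,120). The side view shows the hook standing out of the board at (190,185).

```bash
cat > h.py <<'E'
import numpy as np,cv2
from station import bot,vision
C={n:vision.get_calibration(n) for n in("top","side")}
def ray(n,uv):
    c=C[n];k=c["k1"];M=c["mtx"];E=c["extrinsics"]
    q=cv2.undistortPoints(np.array(uv,float).reshape(-1,1,2),M,np.array([k,0,0,0.]),None,None)if 0 else None
    d=(np.array(uv,float).reshape(-1,2)-M[:2,2])/[M[0,0],M[1,1]]
    x=d.copy()
    for _ in range(20): x=d/(1+k*(x**2).sum(1,keepdims=True))
    v=np.c_[x[:,0],-x[:,1],-np.ones(len(x))]@E[:3,:3]
    return -E[:3,:3].T@E[:3,3],v
def onz(n,uv,z):
    o,v=ray(n,uv);return o+v*((z-o[2])/v[:,2])[:,None]
def cloud(n,d):
    h,w=d.shape;v,u=np.mgrid[:h,:w]
    o,r=ray(n,np.c_[u.ravel(),v.ravel()]);return (o+r*d.reshape(-1,1)).reshape(h,w,3)
def px(n,P):
    c=C[n];E=c["extrinsics"];p=np.atleast_2d(P)@E[:3,:3].T+E[:3,3]
    s=np.c_[p[:,0],-p[:,1]]/-p[:,2:];s=s*(1+c["k1"]*(s**2).sum(1,keepdims=True))
    return s*c["mtx"][0,0]+c["mtx"][:2,2]
E
sed -i '/undistortPoints/d' h.py
python3 - <<'E'
from h import *
a=np.load("top0.npz");p,d=a["p"],a["d"]
c=cloud("top",d);z=c[...,2]
print("table z",np.median(z[230:280,270:330]),z[230:280,270:330].std())
m=(z>.006)&(z<.03);crop=p[75:300,180:340]
b=np.uint8(np.clip(z*1000*8,0,255))[75:300,180:340]
out=np.hstack([cv2.resize(crop,None,fx=2.4,fy=2.4,interpolation=cv2.INTER_CUBIC),cv2.cvtColor(cv2.resize(b,None,fx=2.4,fy=2.4),cv2.COLOR_GRAY2BGR)])
cv2.imwrite("pics/crop.png",out)
# board plane
r=c[90:166,222:272].reshape(-1,3);r=r[(r[:,2]>.04)&(r[:,2]<.18)]
for _ in range(4):
    A=np.c_[r[:,:2],np.ones(len(r))];s=np.linalg.lstsq(A,r[:,2],rcond=None)[0];e=r[:,2]-A@s;r=r[abs(e)<.006]
print(s,len(r),np.degrees(np.arctan(np.hypot(*s[:2]))),np.degrees(np.arctan2(s[1],s[0])))
# hook points
q=c[100:150,232:262].reshape(-1,3);h=q[:,2]-(q[:,:2]@s[:2]+s[2]);print(q[h>.012][:40].round(4),len(q[h>.012]))
E
```

```text
table z 0.0006147456289028463 0.07504468938318568
[ 0.57027764  0.08709299 -0.27839435] 3329 29.980206502407853 8.683137753052648
[[0.4712 0.0405 1.0639]
 [0.4712 0.0405 1.0639]
 [0.4712 0.0405 1.0639]
 [0.4712 0.0405 1.0639]
 [0.6952 0.0655 0.1379]
 [0.6944 0.0635 0.1412]
 [0.6944 0.0616 0.141 ]
 [0.6954 0.0598 0.1366]
 [0.6932 0.0675 0.1382]
 [0.6928 0.0655 0.1398]
 [0.6915 0.0635 0.1451]
 [0.6907 0.0615 0.1481]
 [0.6924 0.0597 0.141 ]
 [0.6911 0.0675 0.1389]
 [0.68   0.0643 0.1852]
 [0.6804 0.0625 0.1837]
 [0.6801 0.0607 0.1845]
 [0.6802 0.0589 0.1841]
 [0.688  0.0674 0.1438]
 [0.6789 0.0645 0.1819]
 [0.6787 0.0626 0.1826]
 [0.6782 0.0607 0.1847]
 [0.677  0.0588 0.1896]
 [0.6788 0.0571 0.1818]
 [0.6866 0.0675 0.1412]
 [0.6768 0.0645 0.1829]
 [0.6768 0.0626 0.1828]
 [0.6761 0.0607 0.186 ]
 [0.6755 0.0588 0.1884]
 [0.6769 0.0571 0.1819]
 [0.6749 0.0645 0.1832]
 [0.6747 0.0626 0.1842]
 [0.6746 0.0608 0.1843]
 [0.6746 0.059  0.184 ]
 [0.6745 0.0571 0.1844]
 [0.6739 0.0646 0.1795]
 [0.6736 0.0628 0.1805]
 [0.6734 0.0609 0.1812]
 [0.6732 0.059  0.1821]
 [0.6739 0.0573 0.179 ]] 61
```

View pics/crop.png

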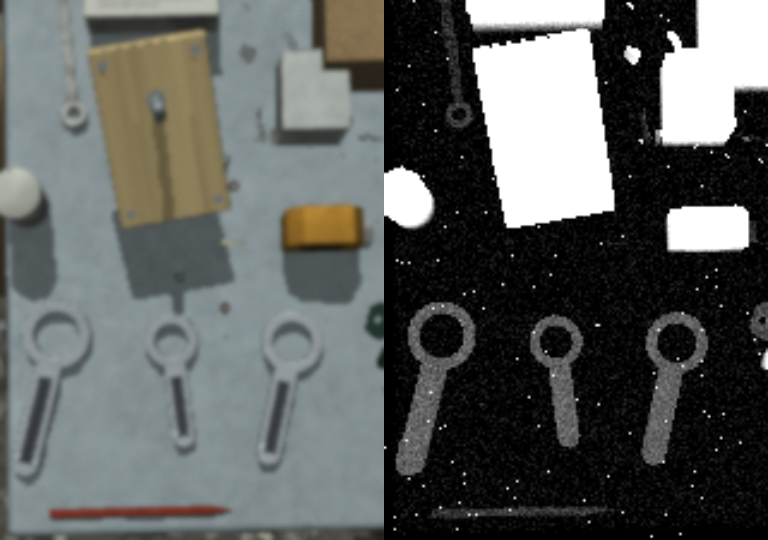

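The crop shows all three spanners cleanly in the depth mask, the board turned about 8° and the hook tip near the middle of the board. Next I segment the spanners and fit the poses.

```bash
cat >> h.py <<'E'
def spanners(d,zlo=.006,zhi=.02):
    c=cloud("top",d);m=np.uint8((c[...,2]>zlo)&(c[...,2]<zhi))
    m[:195]=0;m[280:]=0;m[:,:185]=0;m[:,325:]=0
    m=cv2.medianBlur(m,3);out=[]
    cs,hi=cv2.findContours(m,cv2.RETR_CCOMP,cv2.CHAIN_APPROX_NONE)
    for i,k in enumerate(cs):
        if hi[0][i][3]>=0 or cv2.contourArea(k)<200: continue
        hs=[cs[j] for j in range(len(cs)) if hi[0][j][3]==i]
        ctr=None
        W=onz("top",k.reshape(-1,2),.012)[:,:2].astype(np.float32)
        (tx,ty,_,_)=(*W.mean(0),0,0)
        hw=onz("top",max(hs,key=cv2.contourArea).reshape(-1,2),.012)[:,:2]
        h0=np.array(cv2.minEnclosingCircle(hw.astype(np.float32))[0])
        # ring outline: outer contour points on the far side of the handle
        u=W.mean(0)-h0;u/=np.linalg.norm(u)
        f=W[((W-h0)@u)<.008];A=np.c_[2*f,np.ones(len(f))];s=np.linalg.lstsq(A,(f**2).sum(1),rcond=None)[0]
        cen=s[:2];R=np.sqrt(s[2]+cen@cen)
        hd=W[((W-cen)@u)>.04];vx=cv2.fitLine(hd,cv2.DIST_HUBER,0,.01,.01).ravel();v=vx[:2]*np.sign(vx[:2]@u)
        M=cv2.moments(k)
        tail=((W-cen)@v).max()
        out.append((cen,h0,R,np.degrees(np.arctan2(-v[1],-v[0])),tail,vx[2:]))
    return sorted(out,key=lambda o:-o[0][1])
E
python3 - <<'E'
from h import *
d=np.load("top0.npz")["d"]
for o in spanners(d):
    cen,h0,R,a,tail,hm=o;w=hm-cen;print("cen",cen.round(4),"hole",h0.round(4),"R",R.round(4),"ang",a.round(2),"dir from cen",np.degrees(np.arctan2(-w[1],-w[0])).round(2),"tail",tail)
c=cloud("top",d);z=c[...,2]
r=c[80:175,215:285].reshape(-1,3);s=np.array([.57028,.08709,-.27839]);e=r[:,2]-r[:,:2]@s[:2]-s[2]
b=r[(abs(e)<.006)&(r[:,2]>.05)]
(cx,cy),wh,a=cv2.minAreaRect(b[:,:2].astype(np.float32));print("board rect",cx,cy,wh,a)
t=r[(e>.025)&(r[:,2]<.2)];print("tip mean",t.mean(0),t.min(0),t.max(0))
E
```

```text
cen [0.5118 0.1603] hole [0.5113 0.1604] R 0.0296 ang -24.48 dir from cen -11.17 tail 0.12657523242571395
cen [0.5039 0.0574] hole [0.5039 0.0571] R 0.0227 ang 16.72 dir from cen 4.48 tail 0.09309303822104192
cen [ 0.5004 -0.0512] hole [ 0.5006 -0.0509] R 0.027 ang -22.76 dir from cen -12.12 tail 0.10904763610904789
board rect 0.6745898127555847 0.060634396970272064 (0.13801275193691254, 0.09587440639734268) 8.929910659790039
tip mean [0.67477564 0.06077806 0.17821856] [0.66921923 0.05562973 0.14814025] [0.69068998 0.0648938  0.18960622]
```

Run:
```python
from h import *
d=np.load("top0.npz")["d"];c=cloud("top",d)
for n,cen,L in(("L",(.5115,.1603),129),("S",(.5039,.0572),96),("M",(.5005,-.0510),112)):
    cen=np.array(cen);p=c[(c[...,2]>.006)&(c[...,2]<.02)][:,:2];p=p[np.linalg.norm(p-cen-[-.06,0],axis=1)<.075]
    v=np.array([-1,0.])
    for _ in range(6):
        w=p-cen;t=w@v;s=w@[-v[1],v[0]];h=(t>.035)&(abs(s)<.018)&(t<L/1000-.008)
        q=p[h];m=q.mean(0);v=np.linalg.svd(q-m)[2][0];v*=-np.sign(v[0])
    th=np.degrees(np.arctan2(-v[1],-v[0]));off=(cen-m)@[-v[1],v[0]]
    print(n,"angle",th.round(2),"centre offset from handle line mm",off*1e3,"grip",(m+v*(.062-(m-cen)@v)).round(4), c[...,2][(np.linalg.norm(c[...,:2]-m,axis=-1)<.008)].mean())
```

```text
L angle -14.99 centre offset from handle line mm -0.9096328352881482 grip [0.4514 0.1755] 0.012067144125129792
S angle 6.23 centre offset from handle line mm -0.013298132177724624 grip [0.4423 0.0505] 0.012879085109987799
M angle -13.71 centre offset from handle line mm -0.29194213965103366 grip [ 0.4402 -0.0366] 0.012397732361363312
```

move_arm:
  deltas:
    - [50,[15,-30,-12],5]
    - [50,[15,-30,-12],4.5]
    - [50,[15,-30,-12],0]
    - [50,[15,-30,-12],0]
    - [50,[15,-30,-12],0]
    - [50,[15,-30,-12],0]
    - [50,[15,-30,-12],0]
    - [50,[15,-30,-12],0]
    - [50,[15,-30,-12],0]
    - [50,[15,-30,-12],0]
    - [50,[15,-30,-12],0]
    - [50,[15,-30,-12],0]
    - [50,[15,-30,-12],0]
    - [50,[2.5,-5,0],0]
    - [50,[0,0,-20],0]
    - [50,[0,0,0],0]
    - [50,[0,0,0],0]
  grip_force: 60

```text
time: 1.52
ee_pos: [0.4507, 0.1758, 0.0548]
ee_rot: [-0.396, -3.114, 0.002]
ft_force: [0.2, -0.2, -0.4]
opening: 0.0496
grasp_force: 0.0
```

move_arm:
  deltas:
    - [50,[0,0,-25],0]
    - [50,[0,0,-20],0]
    - [50,[0,0,-7],0]
    - [50,[0,0,0],0]
    - [20,[0,0,0],0]
    - [20,[0,0,0],0]
    - [20,[0,0,0],0]
    - [20,[0,0,0],0]
    - [20,[0,0,0],0]
    - [20,[0,0,0],0]
  grip_force: 60

```text
time: 2.35
ee_pos: [0.4523, 0.1765, 0.0047]
ee_rot: [0.396, 3.115, 0.002]
ft_force: [-1.8, 1.5, 7.1]
opening: 0.022
grasp_force: 59.3
```

move_arm:
  deltas:
    - [32,[0,0,2],0]
    - [32,[0,0,2],0]
    - [32,[0,0,0],0]
    - [20,[0,0,0],0]
    - [20,[0,0,0],0]
    - [20,[0,0,0],0]
    - [20,[0,0,0],0]
    - [20,[0,0,0],0]
  grip_force: 60

```text
time: 3.02
ee_pos: [0.452, 0.1761, 0.0081]
ee_rot: [0.396, 3.116, 0.001]
ft_force: [-1.7, -0.7, 11.1]
opening: 0.0213
grasp_force: 58.3
```

move_arm:
  deltas:
    - [20,[0,0,15],0]
    - [20,[0,0,30],0]
    - [20,[0,0,0],0]

```text
time: 3.27
ee_pos: [0.4533, 0.1765, 0.0552]
ee_rot: [0.396, 3.113, 0.003]
ft_force: [1.3, 0.9, -3.9]
opening: 0.0212
grasp_force: 59.4
```

Run:
```python
from h import *
s=bot.state();print(s["ft_force"],s["ft_torque"],s["ee_pos"],s["opening"])
p,d=vision.camera("side");cv2.imwrite("pics/s1.png",cv2.resize(p[150:330,150:420],None,fx=2.9,fy=2.9,interpolation=cv2.INTER_CUBIC))
p,d=vision.camera("top");c=cloud("top",d)
q=c[190:290,180:240].reshape(-1,3);q=q[(q[:,2]>.03)&(q[:,2]<.075)&(q[:,0]>.47)]
print(len(q),q.mean(0),np.polyfit(q[:,0],q[:,2],1),q.min(0),q.max(0))
```

```text
[ 1.34987879  0.94092379 -3.88113242] [ 0.07283759 -0.01439861  0.05142332] [0.45331786 0.17653973 0.05522985] 0.02122487160942187
219 [0.51975008 0.14634417 0.05655991] [-0.01003019  0.0617731 ] [0.48565155 0.12947501 0.04590237] [0.54199165 0.180877   0.06203834]
```

View pics/s1.png

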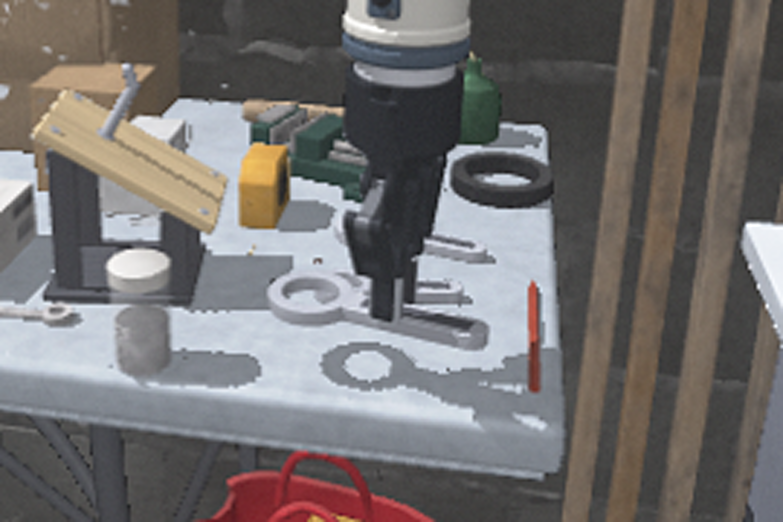

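The spanner is held level in the pads, with the ring at crop (310,300). I'm carrying it above the hook.

move_arm:
  deltas:
    - [20,[0,0,40],5]
    - [20,[0,0,40],6]
    - [20,[0,0,40],6]
    - [20,[27,-21,6],6.3]
    - [20,[27,-21,6],0]
    - [20,[27,-21,6],0]
    - [20,[27,-21,6],0]
    - [20,[27,-21,6],0]
    - [20,[27,-21,6],0]
    - [20,[0,0,0],0]
    - [20,[0,0,0],0]

```text
time: 4.28
ee_pos: [0.6139, 0.0486, 0.2063]
ee_rot: [0.237, -3.13, -0.0]
ft_force: [-1.5, 0.9, -4.2]
opening: 0.0213
grasp_force: 59.7
```

```bash
cat >> h.py <<'E'
def ringlook(name,zlo,zhi,R,root=(.699,.064),yaw=8.8):
    p,d=vision.camera("top");c=cloud("top",d).reshape(-1,3)
    a=np.radians(yaw);w=c[:,:2]-root;s=w@[np.cos(a),np.sin(a)];l=w@[-np.sin(a),np.cos(a)]
    m=(c[:,2]>zlo)&(c[:,2]<zhi)&(s>-.06)&(s<.04)&(abs(l)<.05)
    S,Lt,Z=s[m],l[m],c[m,2]
    st=bot.state();print(st["ee_pos"].round(4),st["ft_force"].round(1),st["opening"].round(4))
    if m.sum()<20: print("few",m.sum());return
    print("n",m.sum(),"s max %.4f lat %.4f..%.4f zmean %.4f slope %.3f"%(np.percentile(S,99),np.percentile(Lt,1),np.percentile(Lt,99),np.median(Z),np.polyfit(S,Z,1)[0]),"c~%.4f lat~%.4f"%(np.percentile(S,99)-R,(np.percentile(Lt,1)+np.percentile(Lt,99))/2))
    cv2.imwrite(f"pics/{name}.png",np.hstack([cv2.resize(p[85:175,205:295],(400,400),interpolation=cv2.INTER_CUBIC),cv2.resize(vision.camera("side")[0][150:260,140:250],(400,400),interpolation=cv2.INTER_CUBIC)]))
E
python3 -c "
from h import *
ringlook('L1',.192,.225,.031)"
```

```text
Traceback (most recent call last):
  File "h.py", line 47, in ringlook
    st=bot.state();print(st["ee_pos"].round(4),st["ft_force"].round(1),st["opening"].round(4))
                                                                       ^^^^^^^^^^^^^^^^^^^
AttributeError: 'float' object has no attribute 'round'
```

```bash
sed -i 's/st\["opening"\].round(4)/round(st["opening"],4)/' h.py
python3 -c "
from h import *
ringlook('L1',.192,.225,.031)"
```

```text
[0.6119 0.05   0.2061] [-1.3 -0.4 -4.9] 0.0214
few 0
```

```bash
python3 - <<'E'
import re
t=open('h.py').read()
i=t.index("    cv2.imwrite(f\"pics/{name}")
line=t[i:]; t=t[:i].replace("    st=bot.state()",line.rstrip()+"\n    st=bot.state()")
open('h.py','w').write(t)
E
python3 -c "
from h import *
ringlook('L1',.186,.24,.031)"
```

```text
[0.612  0.0506 0.2069] [-0.9 -0.  -4.4] 0.0216
few 0
```

View pics/L1.png

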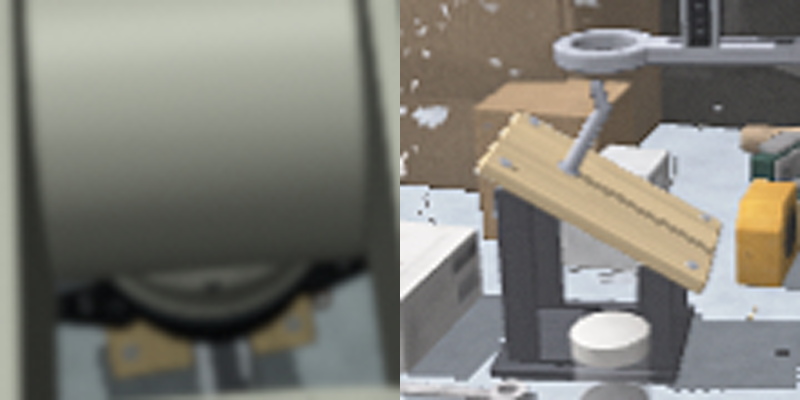

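The top view is blocked by the arm. The side view shows the ring directly above the hook tip, with the ring at (604,43) and the tip at (598,85). I'll measure from the side depth.

```bash
cat >> h.py <<'E'
EX=np.array([np.cos(np.radians(8.8)),np.sin(np.radians(8.8))]);EY=np.array([-EX[1],EX[0]])
def side(name=None,root=(.699,.064)):
    p,d=vision.camera("side");c=cloud("side",d)
    w=c[...,:2]-np.array(root);S=np.dstack([w@EX,w@EY,c[...,2]]);S[d==0]=9
    if name: cv2.imwrite(f"pics/{name}.png",cv2.resize(p[140:260,130:270],(800,686),interpolation=cv2.INTER_CUBIC)[:600])
    return p,d,S
E
python3 - <<'E'
from h import *
p,d,S=side();q=S.reshape(-1,3)
m=(q[:,2]>.19)&(q[:,2]<.22)&(q[:,0]>-.06)&(q[:,0]<.04)&(abs(q[:,1])<.05);r=q[m]
print("ring",len(r),np.percentile(r,[1,50,99],axis=0).round(4))
t=r[r[:,2]>np.percentile(r[:,2],60)];print("top slope",np.polyfit(t[:,0],t[:,2],1))
# hook points: above board plane
h=q[:,2]-.125-.577*q[:,0]
k=q[(h>.015)&(q[:,2]<.188)&(abs(q[:,1])<.02)&(abs(q[:,0])<.05)&(q[:,2]>.13)]
for z0 in(.135,.145,.155,.165,.175,.181):
    u=k[abs(k[:,2]-z0)<.004];print(z0,len(u),u.mean(0).round(4) if len(u) else"")
b=q[(abs(h)<.02)&(abs(q[:,1])<.04)&(q[:,0]>-.08)&(q[:,0]<.035)];print("board fit",np.polyfit(b[:,0],b[:,2],1))
s=bot.state()["ee_pos"];w=s[:2]-[.699,.064];print("tcp s,l",w@EX,w@EY,s[2])
E
```

```text
ring 286 [[-0.0597 -0.0215  0.1976]
 [-0.0296  0.0162  0.2053]
 [-0.0003  0.0327  0.2099]]
top slope [-0.01244522  0.20832381]
0.135 7 [-0.0106  0.0065  0.1371]
0.145 14 [-0.0144  0.0059  0.1451]
0.155 16 [-0.0193  0.0063  0.1549]
0.165 16 [-0.0255  0.0049  0.1647]
0.175 14 [-0.0242  0.0055  0.1753]
0.181 13 [-0.023   0.0041  0.181 ]
board fit [0.58523402 0.12601854]
tcp s,l -0.08775266242816028 0.00017946120380787217 0.20734570685784687
```

move_arm:
  deltas:
    - [20,[3,0.5,0],0]
    - [20,[2,0.3,0],0]
    - [20,[0,0,-10],0]
    - [20,[0,0,-10],0]
    - [20,[0,0,-10],0]
    - [20,[2,0.3,-7],0]
    - [20,[2,0.3,-8],0]
    - [20,[2,0.3,-8],0]
    - [20,[0,0,0],0]
    - [20,[0,0,0],0]

```text
time: 5.37
ee_pos: [0.6245, 0.0516, 0.1546]
ee_rot: [0.241, -3.131, -0.0]
ft_force: [0.7, -0.2, -4.7]
opening: 0.0212
grasp_force: 59.7
```

```bash
cat >> h.py <<'E'
def tcp():
    st=bot.state();s=st["ee_pos"];w=s[:2]-[.699,.064];f=st["ft_force"]
    print("t %.2f tcp s %.1f l %.1f z %.1f mm; force s %.1f l %.1f z %.1f; open %.1f"%(st["time"],1e3*(w@EX),1e3*(w@EY),1e3*s[2],f[:2]@EX,f[:2]@EY,f[2],1e3*st["opening"]))
E
python3 -c "
from h import *
side('L2');tcp()"
```

```text
t 5.42 tcp s -75.3 l -0.8 z 155.2 mm; force s -0.4 l 0.3 z -3.3; open 21.6
```

View pics/L2.png

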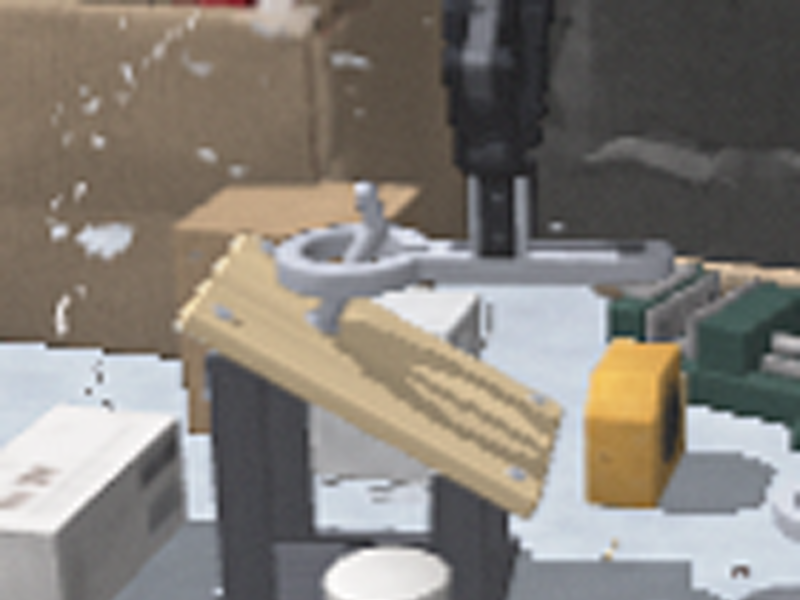

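The ring is threaded on the hook and clear all round. I'm lowering so the ring's far edge meets the board and the spanner pivots in the pads.

move_arm:
  deltas:
    - [20,[1,0.2,-7],0]
    - [20,[1,0.2,-7],0]
    - [20,[1,0.2,-7],0]
    - [20,[1,0.2,-7],0]

```text
time: 5.75
ee_pos: [0.6273, 0.0524, 0.1266]
ee_rot: [0.241, -3.13, 0.0]
ft_force: [-5.4, -1.3, -0.3]
opening: 0.0208
grasp_force: 58.5
```

```bash
python3 -c "
from h import *
tcp()"
```

```text
t 5.75 tcp s -72.6 l -0.5 z 126.6 mm; force s -5.5 l -0.5 z -0.3; open 20.8
```

move_arm:
  deltas:
    - [20,[0.7,0.1,-6],0]
    - [20,[0.7,0.1,-6],0]
    - [20,[0.7,0.1,-6],0]
    - [20,[0.7,0.1,-6],0]
    - [20,[0,0,0],0]

```text
time: 6.17
ee_pos: [0.6315, 0.053, 0.1022]
ee_rot: [0.241, -3.132, -0.0]
ft_force: [-2.6, 0.6, -0.6]
opening: 0.0204
grasp_force: 50.5
```

```bash
python3 -c "
from h import *
tcp()
p,d,S=side('L3');q=S.reshape(-1,3)
h=(q[:,2]-.125-.577*q[:,0])*.866
for s0 in (-.11,-.09,-.04,-.03,0.01): 
    m=(abs(q[:,0]-s0)<.004)&(abs(q[:,1])<.03)&(h>.003)&(h<.03);print(s0,m.sum(),np.percentile(h[m],[50,90]).round(4) if m.sum() else '')
"
```

```text
t 6.17 tcp s -68.4 l -0.5 z 102.2 mm; force s -2.5 l 1.0 z -0.6; open 20.4
-0.11 29 [0.0159 0.018 ]
-0.09 34 [0.0148 0.0174]
-0.04 34 [0.013  0.0143]
-0.03 40 [0.0134 0.0143]
0.01 40 [0.0112 0.0125]
```

View pics/L3.png

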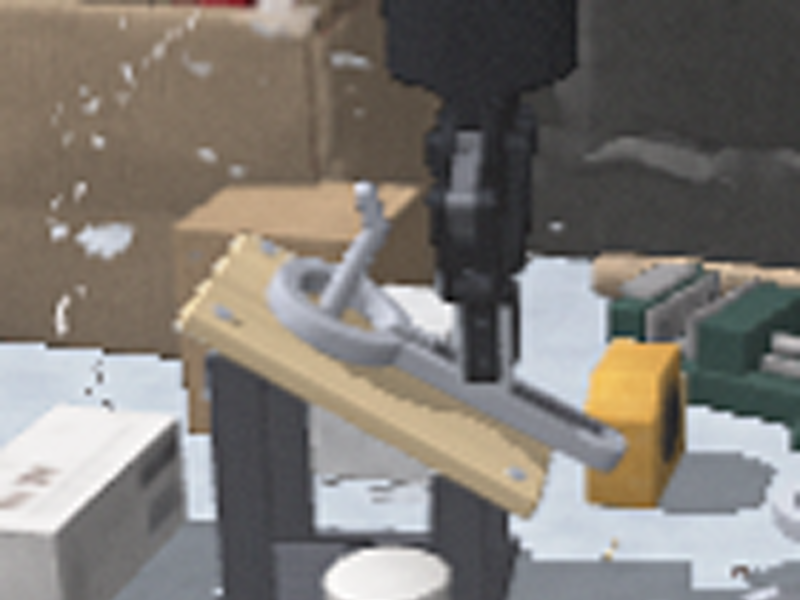

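The spanner is nearly parallel to the board, with its tail about 5 mm high. I'm lowering a little more, then drawing it down the slope until the bar stops it.

move_arm:
  deltas:
    - [20,[0,0,-2],0]
    - [20,[0,0,-2],0]
    - [20,[-1.7,-0.3,-1],0]
    - [20,[-1.7,-0.3,-1],0]
    - [20,[0,0,0],0]

```text
time: 6.63
ee_pos: [0.6278, 0.0522, 0.0973]
ee_rot: [-0.241, 3.132, -0.0]
ft_force: [-0.9, -0.5, -0.8]
opening: 0.0214
grasp_force: 49.6
```

```bash
python3 -c "
from h import *
tcp()"
```

```text
t 6.63 tcp s -72.1 l -0.8 z 97.3 mm; force s -1.0 l -0.3 z -0.8; open 21.4
```

move_arm:
  deltas:
    - [20,[-1.7,-0.3,-1],0]
    - [20,[-1.7,-0.3,-1],0]
    - [20,[0,0,0],0]

```text
time: 6.88
ee_pos: [0.6241, 0.0516, 0.0951]
ee_rot: [0.241, -3.132, 0.0]
ft_force: [-0.9, -0.4, -0.1]
opening: 0.021
grasp_force: 49.6
```

move_arm:
  deltas:
    - [20,[-1.7,-0.3,-1],0]
    - [20,[-1.7,-0.3,-1],0]
    - [20,[0,0,0],0]

```text
time: 7.13
ee_pos: [0.6228, 0.0513, 0.0941]
ee_rot: [-0.241, 3.128, 0.0]
ft_force: [4.4, 1.1, 1.8]
opening: 0.0212
grasp_force: 49.8
```

move_arm:
  deltas:
    - [20,[-1.7,-0.3,-1],0]
    - [20,[0,0,0],0]
    - [20,[0,0,0],0]

```text
time: 7.38
ee_pos: [0.6228, 0.0512, 0.094]
ee_rot: [-0.241, 3.125, 0.0]
ft_force: [6.2, 2.0, 3.5]
opening: 0.0208
grasp_force: 49.9
```

```bash
python3 -c "
from h import *
tcp()
p,d,S=side();q=S.reshape(-1,3)
h=(q[:,2]-.125-.577*q[:,0])*.866
for s0 in (-.11,-.09,-.04,-.03,0.01): 
    m=(abs(q[:,0]-s0)<.004)&(abs(q[:,1])<.03)&(h>.003)&(h<.03);print(s0,m.sum(),np.percentile(h[m],[50,90]).round(4) if m.sum() else '')
"
```

```text
t 7.38 tcp s -77.3 l -1.0 z 94.0 mm; force s 6.4 l 1.1 z 3.5; open 20.8
-0.11 28 [0.0119 0.013 ]
-0.09 44 [0.013  0.0267]
-0.04 43 [0.0118 0.013 ]
-0.03 41 [0.0099 0.0129]
0.01 5 [0.0055 0.0087]
```

move_arm:
  deltas:
    - [26,[0,0,0],0]
    - [32,[0,0,0],0]
    - [40,[0,0,0],0]
    - [40,[0,0,0],0]
    - [40,[0,0,10],0]
    - [40,[0,0,30],0]
    - [40,[-10,-5,40],0]
    - [40,[-30,-5,25],0]
    - [50,[-35,-10,0],0]
    - [50,[-35,-10,0],0]
    - [50,[-35,-10,0],0]
    - [50,[0,0,0],0]

```text
time: 8.43
ee_pos: [0.4668, 0.0098, 0.1968]
ee_rot: [0.24, -3.125, -0.0]
ft_force: [-0.9, 0.2, -0.2]
opening: 0.0499
grasp_force: 0.0
```

```bash
cat >> h.py <<'E'
def look(name=None,base=0.):
    p,d,S=side(name);q=S.reshape(-1,3)
    h=(q[:,2]-.125-.577*q[:,0])*.866
    for s0 in (-.125,-.11,-.09,-.07,-.055,-.04,-.03,-.01,.0,.01,.02):
        m=(abs(q[:,0]-s0)<.004)&(abs(q[:,1])<.03)&(h>base+.003)&(h<base+.02)
        if m.sum(): print(s0,m.sum(),(1e3*np.percentile(h[m],[50,90])).round(1),"lat",(1e3*np.percentile(q[m,1],[5,95])).round(1))
E
python3 -c "
from h import *
tcp();look('L4')
p,d=vision.camera('top');print(d[120,245]);c=cloud('top',d)
w=c[...,:2]-np.array([.699,.064]);s=w@EX;l=w@EY;h=(c[...,2]-.125-.577*s)*.866
m=(h>.006)&(h<.02)&(abs(l)<.045)&(s>-.14)&(s<.05);x=s[m]/.866+h[m]*.577;print(m.sum(),'far edge hookx',np.percentile(s[m],[1,99])/.866, 'lat',np.percentile(l[m&(s>-.04)],[1,99]), 'h',np.median(h[m]))
t=m&(s<-.06);print('handle slope lat/s',np.polyfit(s[t],l[t],1))
for a,o in zip('LSM',spanners(d)): print(o[0],o[2])
"
```

```text
t 8.43 tcp s -237.7 l -18.0 z 196.8 mm; force s -0.8 l 0.4 z -0.2; open 49.9
-0.125 27 [12.  12.9] lat [-10.5  10.7]
-0.11 27 [11.6 12.7] lat [-8.  11.8]
-0.09 31 [11.2 12.8] lat [-7.5 13.7]
-0.07 30 [10.8 12.7] lat [-6.7 12.6]
-0.055 29 [11.9 12.9] lat [-8.2 12.8]
-0.04 43 [11.7 13. ] lat [-17.  23.]
-0.03 41 [10.4 12.3] lat [-23.5  29.9]
-0.01 49 [11.6 17.1] lat [-20.4  29.4]
0.0 39 [11.4 12.6] lat [-10.3  25.1]
0.01 3 [6.2 6.9] lat [ 4.6 10.6]
0.89286524
987 far edge hookx [-0.14825469  0.00650184] lat [-0.03146541  0.02767494] h 0.012545979491122898
handle slope lat/s [ 0.00807717 -0.00165817]
```

View pics/L4.png

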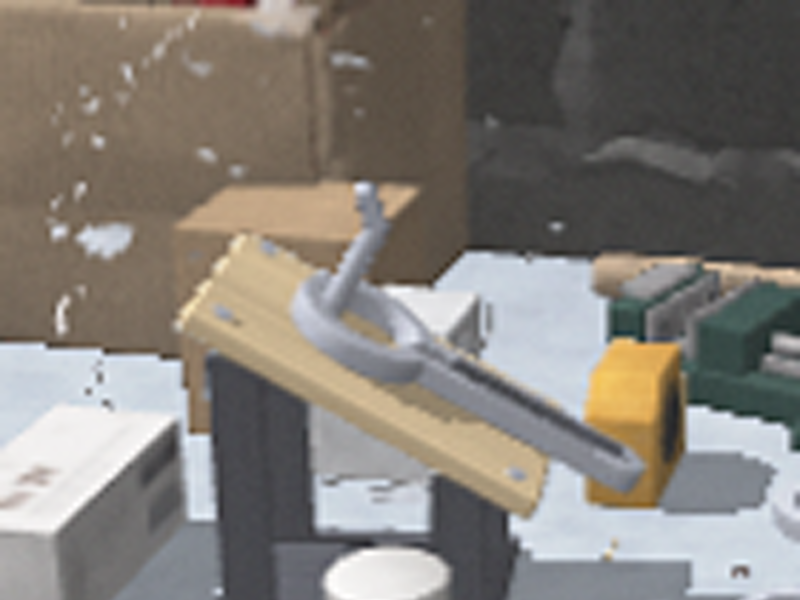

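The large spanner hangs flat: its top surface reads 11–13 mm all along, and the bar sits at the top of the hole. Next I go for the medium.

move_arm:
  deltas:
    - [50,[-9,-15,-30],-6]
    - [50,[-9,-15,-30],-6]
    - [50,[-8.6,-16.4,-30],-6]
    - [50,[0,0,-35],-4.2]
    - [50,[0,0,-25],0]
    - [50,[0,0,0],0]
    - [50,[0,0,0],0]

```text
time: 9.12
ee_pos: [0.4483, -0.0355, 0.0466]
ee_rot: [-0.365, -3.118, 0.0]
ft_force: [0.0, -0.4, -0.1]
opening: 0.05
grasp_force: 0.0
```

move_arm:
  deltas:
    - [50,[-8,-1,-10],0]
    - [50,[0,0,-20],0]
    - [50,[0,0,0],0]
    - [50,[0,0,0],0]

```text
time: 9.45
ee_pos: [0.4412, -0.0365, 0.0184]
ee_rot: [0.365, 3.119, 0.0]
ft_force: [-1.4, 0.7, 0.1]
opening: 0.0505
grasp_force: 0.0
```

move_arm:
  deltas:
    - [50,[-1,0,-7],0]
    - [50,[0,0,-4],0]
    - [50,[0,0,0],0]
    - [16,[0,0,0],0]
    - [16,[0,0,0],0]
    - [16,[0,0,0],0]
    - [16,[0,0,0],0]
    - [16,[0,0,0],0]
    - [16,[0,0,0],0]
    - [16,[0,0,15],0]
    - [16,[0,0,30],0]
    - [16,[0,0,0],0]
    - [16,[0,0,0],0]

```text
time: 10.53
ee_pos: [0.4399, -0.0367, 0.0523]
ee_rot: [0.366, 3.117, 0.0]
ft_force: [-0.8, -1.0, -3.0]
opening: 0.0196
grasp_force: 59.6
```

```bash
python3 -c "
from h import *
s=bot.state();print(s['ee_pos'],s['ft_force'],s['opening'])
p,d=vision.camera('top');c=cloud('top',d).reshape(-1,3)
q=c[(c[:,2]>.03)&(c[:,2]<.075)&(c[:,0]>.47)&(c[:,0]<.56)&(abs(c[:,1]+.05)<.04)]
print(len(q),np.percentile(q,[1,50,99],axis=0),np.polyfit(q[:,0],q[:,2],1))
"
```

```text
[ 0.4398613  -0.03672678  0.05230058] [-0.79655527 -1.03333024 -3.03497639] 0.01958899683267734
240 [[ 0.48724956 -0.07878233  0.04746401]
 [ 0.51196144 -0.0554651   0.05656196]
 [ 0.52712609 -0.02558912  0.06017277]] [-0.0009999   0.05670508]
```

move_arm:
  deltas:
    - [16,[0,0,40],5]
    - [16,[0,0,40],6]
    - [16,[0,0,40],6]
    - [16,[29,14.6,7],5.2]
    - [16,[29,14.6,7],0]
    - [16,[29,14.6,7],0]
    - [16,[29,14.6,7],0]
    - [16,[29,14.6,7],0]
    - [16,[29,14.6,5],0]
    - [16,[0,0,0],0]
    - [16,[0,0,0],0]
    - [16,[0,0,0],0]

```text
time: 11.58
ee_pos: [0.6113, 0.0509, 0.209]
ee_rot: [0.241, -3.128, 0.0]
ft_force: [-0.3, -0.5, -3.2]
opening: 0.0197
grasp_force: 59.9
```

```bash
cat >> h.py <<'E'
def held(zlo,zhi,R):
    tcp();p,d,S=side();q=S.reshape(-1,3)
    r=q[(q[:,2]>zlo)&(q[:,2]<zhi)&(q[:,0]>-.06)&(q[:,0]<.04)&(abs(q[:,1])<.05)]
    P=np.percentile(r,[1,50,99],axis=0)*1e3;print("ring",len(r),"s far %.1f c %.1f lat max %.1f c %.1f z %.1f..%.1f"%(P[2,0],P[2,0]-R,P[2,1],P[2,1]-R,P[0,2],P[2,2]))
    t=q[(q[:,2]>.170)&(q[:,2]<.187)&(abs(q[:,1])<.02)&(q[:,0]<.0)&(q[:,0]>-.045)]
    print("tip (side)",len(t),np.median(t,axis=0)*1e3)
E
python3 -c "
from h import *
held(.192,.225,28)"
```

```text
t 11.58 tcp s -88.7 l 0.4 z 209.0 mm; force s -0.3 l -0.5 z -3.2; open 19.7
ring 259 s far -1.9 c -29.9 lat max 29.7 c 1.7 z 201.2..213.3
tip (side) 29 [-24.35783056   5.38145955 176.6422357 ]
```

move_arm:
  deltas:
    - [16,[3,0.4,0],0]
    - [16,[2,0.3,0],0]
    - [16,[0,0,-10],0]
    - [16,[0,0,-10],0]
    - [16,[0,0,-10],0]
    - [16,[1.8,0.2,-7],0]
    - [16,[1.8,0.2,-7],0]
    - [16,[1.8,0.2,-7],0]
    - [16,[0,0,0],0]
    - [16,[0,0,0],0]

```text
time: 12.47
ee_pos: [0.6233, 0.0523, 0.1597]
ee_rot: [0.241, -3.131, 0.0]
ft_force: [0.4, -0.3, -2.7]
opening: 0.0193
grasp_force: 59.9
```

```bash
python3 -c "
from h import *
held(.148,.169,28)"
```

```text
t 12.47 tcp s -76.6 l 0.0 z 159.7 mm; force s 0.4 l -0.3 z -2.7; open 19.3
ring 308 s far 10.5 c -17.5 lat max 29.1 c 1.1 z 152.0..166.9
tip (side) 29 [-24.07887444   4.91317802 176.64855841]
```

move_arm:
  deltas:
    - [16,[0.8,0.1,-6.5],0]
    - [16,[0.8,0.1,-6.5],0]
    - [16,[0.8,0.1,-6.5],0]
    - [16,[0.8,0.1,-6.5],0]

```text
time: 12.85
ee_pos: [0.6272, 0.0528, 0.1345]
ee_rot: [-0.241, 3.131, 0.0]
ft_force: [-4.4, 0.8, 2.6]
opening: 0.0197
grasp_force: 60.1
```

move_arm:
  deltas:
    - [16,[0.7,0.1,-6],0]
    - [16,[0.7,0.1,-6],0]
    - [16,[0.7,0.1,-6],0]
    - [16,[0,0,-3],0]
    - [16,[0,0,0],0]

```text
time: 13.27
ee_pos: [0.6283, 0.0529, 0.1124]
ee_rot: [0.241, -3.131, 0.0]
ft_force: [-2.8, -1.7, 2.6]
opening: 0.019
grasp_force: 58.6
```

```bash
python3 -c "
from h import *
tcp();look(None,.012)"
```

```text
t 13.27 tcp s -71.6 l -0.2 z 112.4 mm; force s -3.0 l -1.2 z 2.6; open 19.0
-0.11 5 [28.6 29.2] lat [-4.3  6.1]
-0.09 34 [26.2 28.6] lat [-6.4 12.4]
-0.07 21 [24.  30.8] lat [ 8.7 22.6]
-0.055 28 [25.7 27.3] lat [-4.9 12.1]
-0.04 32 [24.7 25.8] lat [-7.6 12.8]
-0.03 35 [24.5 25.7] lat [-11.3  18.2]
-0.01 40 [22.1 25.7] lat [-18.   28.9]
0.0 37 [21.8 23.6] lat [-21.6  28.5]
0.01 37 [22.5 23.8] lat [-10.1  22. ]
```

move_arm:
  deltas:
    - [16,[0,0,-3],0]
    - [16,[-1.7,-0.3,-1],0]
    - [16,[-1.7,-0.3,-1],0]
    - [16,[-1.7,-0.3,-1],0]
    - [16,[0,0,0],0]

```text
time: 13.73
ee_pos: [0.6231, 0.0521, 0.1072]
ee_rot: [0.241, -3.132, -0.0]
ft_force: [-1.9, -0.4, 0.7]
opening: 0.0194
grasp_force: 58.6
```

move_arm:
  deltas:
    - [16,[-1.7,-0.3,-1],0]
    - [16,[-1.7,-0.3,-1],0]
    - [16,[0,0,0],0]

```text
time: 13.98
ee_pos: [0.6196, 0.0514, 0.1051]
ee_rot: [0.241, -3.132, -0.0]
ft_force: [-0.6, 0.3, 0.9]
opening: 0.0191
grasp_force: 58.6
```

move_arm:
  deltas:
    - [16,[-1.7,-0.3,-1],0]
    - [16,[-1.7,-0.3,-1],0]
    - [16,[0,0,0],0]

```text
time: 14.23
ee_pos: [0.6161, 0.0508, 0.103]
ee_rot: [0.241, -3.132, 0.0]
ft_force: [-1.5, -0.1, 0.3]
opening: 0.0193
grasp_force: 58.6
```

move_arm:
  deltas:
    - [16,[-1.7,-0.3,-1],0]
    - [16,[0,0,0],0]

```text
time: 14.4
ee_pos: [0.6146, 0.0505, 0.1021]
ee_rot: [0.241, -3.132, 0.0]
ft_force: [-1.3, 0.5, 0.6]
opening: 0.0188
grasp_force: 58.6
```

```bash
python3 -c "
from h import *
tcp();look(None,.012)"
```

```text
t 14.40 tcp s -85.5 l -0.4 z 102.1 mm; force s -1.2 l 0.7 z 0.6; open 18.8
-0.11 27 [24.2 25.7] lat [-6.4 10.8]
-0.09 21 [21.5 28.2] lat [ 8.9 21.8]
-0.07 31 [22.7 25.3] lat [-5.3 12.5]
-0.055 26 [23.9 25.4] lat [-4.3 12.9]
-0.04 40 [23.7 25.2] lat [-16.   22.8]
-0.03 42 [21.3 24.5] lat [-19.9  28.2]
-0.01 38 [23.7 25.3] lat [-8.3 25.5]
0.0 15 [21.8 24.5] lat [-2.1 17.5]
```

move_arm:
  deltas:
    - [16,[-1.7,-0.3,-1],0]
    - [16,[0,0,0],0]

```text
time: 14.62
ee_pos: [0.614, 0.0504, 0.1016]
ee_rot: [-0.241, 3.13, 0.0]
ft_force: [1.7, 0.0, 1.8]
opening: 0.0196
grasp_force: 58.8
```

move_arm:
  deltas:
    - [16,[-1.7,-0.3,-1],0]
    - [16,[0,0,0],0]

```text
time: 14.78
ee_pos: [0.614, 0.0502, 0.1015]
ee_rot: [-0.241, 3.127, 0.0]
ft_force: [4.9, 0.9, 4.9]
opening: 0.0191
grasp_force: 58.9
```

The bar has stopped it and the force is rising. I'm releasing and withdrawing.

move_arm:
  deltas:
    - [26,[0,0,0],0]
    - [32,[0,0,0],0]
    - [40,[0,0,0],0]
    - [40,[0,0,0],0]
    - [40,[0,0,10],0]
    - [40,[0,0,30],0]
    - [40,[-10,0,40],0]
    - [40,[-30,0,15],0]
    - [50,[-35,0,0],0]
    - [50,[-35,0,0],0]
    - [50,[-35,0,0],0]
    - [50,[0,0,0],0]
    - [50,[0,0,0],0]

```text
time: 15.87
ee_pos: [0.465, 0.05, 0.196]
ee_rot: [0.242, -3.132, 0.0]
ft_force: [1.3, -0.3, -0.4]
opening: 0.0501
grasp_force: 0.0
```

```bash
python3 -c "
from h import *
tcp();print('M');look('M1',.012);print('L');look(None,0)
p,d=vision.camera('top');c=cloud('top',d)
w=c[...,:2]-np.array([.699,.064]);s=w@EX;l=w@EY;h=(c[...,2]-.125-.577*s)*.866;x=s*.866+(c[...,2]-.125)*.5
for a,b in((.006,.018),(.018,.03)):
    m=(h>a)&(h<b)&(abs(l)<.045)&(x>-.16)&(x<.05);print(m.sum(),'hook x',np.percentile(x[m],[1,99]),'lat',np.percentile(l[m&(x>-.04)],[1,99]),'h',np.median(h[m]))
"
```

```text
t 15.87 tcp s -233.4 l 21.9 z 196.0 mm; force s 1.3 l -0.5 z -0.4; open 50.1
M
-0.11 28 [23.5 25.2] lat [-7.4 10.8]
-0.09 31 [23.4 24.9] lat [-5.4 11.3]
-0.07 28 [23.3 25.2] lat [-5.4 12. ]
-0.055 25 [23.6 24.8] lat [-5.4 11.9]
-0.04 38 [23.5 24.8] lat [-13.3  23.6]
-0.03 43 [21.6 24.2] lat [-20.4  27.9]
-0.01 39 [23.9 26.2] lat [-3.7 26.5]
0.0 13 [21.4 24. ] lat [-6.9 18.2]
L
-0.125 28 [11.8 13. ] lat [-8.8 12. ]
-0.11 24 [11.9 17.8] lat [ 7.7 11.9]
-0.09 30 [11.6 17.9] lat [ 8.3 14. ]
-0.07 26 [11.2 18.1] lat [ 8.5 13.1]
-0.055 24 [11.3 17.3] lat [ 9.4 13. ]
-0.04 34 [11.3 17.4] lat [ 9.7 22.1]
-0.03 39 [13.8 18.5] lat [-16.7  28.9]
-0.01 27 [11.3 17.3] lat [-16.2  29.2]
0.0 27 [10.  16.6] lat [11.7 23.9]
0.01 3 [6.5 6.7] lat [ 5.6 11.6]
233 hook x [-0.14326111  0.01389278] lat [-0.03210524  0.02834517] h 0.012060556003103242
826 hook x [-0.12212749  0.01273936] lat [-0.02693302  0.02550316] h 0.024501785111699835
```

View pics/M1.png

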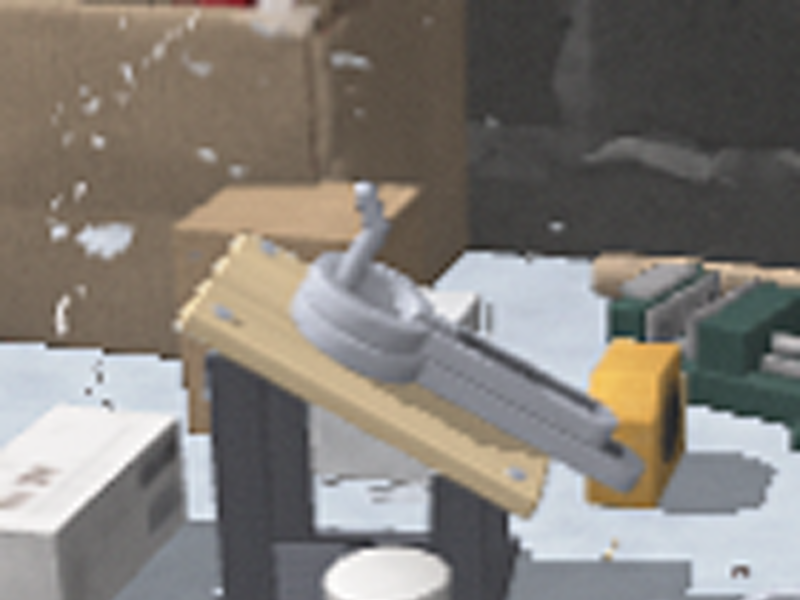

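Both hang flat and the large has not moved: its tail is at −143 and its far edge at +14 mm in the hook frame. Now the small one.

move_arm:
  deltas:
    - [50,[-10,0,-38],-2.6]
    - [50,[-12.5,0.5,-36],0]
    - [50,[0,0,-38],0]
    - [50,[0,0,-38],0]
    - [50,[0,0,-15],0]
    - [50,[0,0,0],0]
    - [50,[0,0,0],0]

```text
time: 16.6
ee_pos: [0.4446, 0.0504, 0.0295]
ee_rot: [0.17, -3.135, 0.0]
ft_force: [0.1, 0.4, 0.3]
opening: 0.05
grasp_force: 0.0
```

move_arm:
  deltas:
    - [50,[-2,0,-12],0]
    - [50,[0,0,-8],0]
    - [50,[0,0,-2.5],0]
    - [50,[0,0,0],0]
    - [14,[0,0,0],0]
    - [14,[0,0,0],0]
    - [14,[0,0,0],0]
    - [14,[0,0,0],0]
    - [14,[0,0,0],0]
    - [14,[0,0,0],0]
    - [14,[0,0,15],0]
    - [14,[0,0,30],0]
    - [14,[0,0,0],0]
    - [14,[0,0,0],0]

```text
time: 17.77
ee_pos: [0.4433, 0.0506, 0.0541]
ee_rot: [-0.17, 3.133, 0.0]
ft_force: [-0.3, 0.0, -3.6]
opening: 0.0171
grasp_force: 59.0
```

```bash
python3 -c "
from h import *
s=bot.state();print(s['ee_pos'],s['ft_force'],s['opening'])
p,d=vision.camera('top');c=cloud('top',d).reshape(-1,3)
q=c[(c[:,2]>.03)&(c[:,2]<.075)&(c[:,0]>.47)&(c[:,0]<.56)&(abs(c[:,1]-.057)<.035)]
print(len(q),np.percentile(q,[1,50,99],axis=0),np.polyfit(q[:,0],q[:,2],1))
"
```

```text
[0.44328365 0.05059846 0.05412438] [-0.31168175  0.02072506 -3.59067016] 0.017116406241710177
193 [[0.49018531 0.03430606 0.0517989 ]
 [0.51219907 0.05886395 0.05620329]
 [0.52737911 0.07999038 0.06078647]] [-0.01392019  0.06324568]
```

move_arm:
  deltas:
    - [14,[0,0,40],2.6]
    - [14,[0,0,40],0]
    - [14,[0,0,40],0]
    - [14,[28,0,10],0]
    - [14,[28,0,10],0]
    - [14,[28,0,10],0]
    - [14,[28,0,8],0]
    - [14,[28,0,0],0]
    - [14,[28,0,0],0]
    - [14,[0,0,0],0]
    - [14,[0,0,0],0]
    - [14,[0,0,0],0]
    - [14,[0,0,0],0]

```text
time: 18.9
ee_pos: [0.6085, 0.0504, 0.2096]
ee_rot: [0.241, -3.129, -0.0]
ft_force: [1.0, -0.9, -2.7]
opening: 0.017
grasp_force: 59.4
```

```bash
python3 -c "
from h import *
held(.192,.225,24)"
```

```text
t 18.90 tcp s -91.5 l 0.4 z 209.6 mm; force s 0.8 l -1.1 z -2.7; open 17.0
ring 214 s far -8.6 c -32.6 lat max 27.0 c 3.0 z 199.4..211.6
tip (side) 27 [-24.07089891   5.45547105 177.26973844]
```

move_arm:
  deltas:
    - [14,[4.3,-0.1,0],0]
    - [14,[4.3,-0.1,0],0]
    - [14,[0,0,0],0]
    - [14,[0,0,-10],0]
    - [14,[0,0,-10],0]
    - [14,[0,0,-10],0]
    - [14,[1.2,0.2,-5],0]
    - [14,[1.2,0.2,-5],0]
    - [14,[0,0,0],0]
    - [14,[0,0,0],0]

```text
time: 19.78
ee_pos: [0.6211, 0.0506, 0.1703]
ee_rot: [0.241, -3.132, 0.0]
ft_force: [-0.1, 0.4, -1.9]
opening: 0.0173
grasp_force: 59.4
```

```bash
python3 -c "
from h import *
held(.157,.1745,24)
p,d,S=side();q=S.reshape(-1,3);t=q[(q[:,2]>.178)&(q[:,2]<.19)&(abs(q[:,1])<.02)&(q[:,0]<.0)&(q[:,0]>-.045)];print(len(t),t.mean(0))"
```

```text
t 19.78 tcp s -79.0 l -1.3 z 170.3 mm; force s -0.1 l 0.4 z -1.9; open 17.3
ring 240 s far 2.9 c -21.1 lat max 24.6 c 0.6 z 160.0..173.6
tip (side) 86 [-24.2368946    4.60079816 171.87487021]
13 [-0.0230641   0.00461239  0.18121159]
```

move_arm:
  deltas:
    - [14,[0,0,-6],0]
    - [14,[0,0,-6],0]
    - [14,[0,0,-6],0]
    - [14,[0,0,-6],0]

```text
time: 20.22
ee_pos: [0.6214, 0.0508, 0.1468]
ee_rot: [-0.241, 3.131, 0.0]
ft_force: [-0.4, 1.5, 3.7]
opening: 0.0171
grasp_force: 58.6
```

move_arm:
  deltas:
    - [14,[0,0,-6],0]
    - [14,[0,0,-6],0]
    - [14,[0,0,-6],0]
    - [14,[0,0,-6],0]
    - [14,[0,0,0],0]

```text
time: 20.63
ee_pos: [0.6201, 0.0504, 0.1212]
ee_rot: [0.241, -3.13, 0.001]
ft_force: [-0.9, -1.4, 2.0]
opening: 0.0165
grasp_force: 58.6
```

```bash
python3 -c "
from h import *
tcp();look(None,.024)"
```

```text
t 20.63 tcp s -80.1 l -1.4 z 121.2 mm; force s -1.1 l -1.2 z 2.0; open 16.5
-0.11 1 [35.2 35.2] lat [-4.3 -4.3]
-0.09 28 [35.4 38.1] lat [-2.5 12. ]
-0.07 23 [35.1 39.9] lat [ 0.6 14.6]
-0.055 25 [36.5 37.5] lat [-5.8  9.7]
-0.04 32 [35.7 37.6] lat [-7.8 12. ]
-0.03 42 [33.8 36.9] lat [-16.7  22.7]
-0.01 41 [35.2 36.7] lat [-13.6  19.7]
0.0 8 [30.6 34.9] lat [-0.3 10.6]
```

move_arm:
  deltas:
    - [14,[0,0,-1.5],0]
    - [14,[-1.7,-0.3,-1],0]
    - [14,[-1.7,-0.3,-1],0]
    - [14,[0,0,0],0]

```text
time: 21.02
ee_pos: [0.6174, 0.05, 0.1193]
ee_rot: [0.241, -3.132, -0.0]
ft_force: [-1.0, 0.4, 1.3]
opening: 0.0166
grasp_force: 58.6
```

move_arm:
  deltas:
    - [14,[-1.7,-0.3,-1],0]
    - [14,[-1.7,-0.3,-1],0]
    - [14,[0,0,0],0]

```text
time: 21.27
ee_pos: [0.6149, 0.0496, 0.1177]
ee_rot: [-0.241, 3.13, 0.0]
ft_force: [0.8, -0.0, 1.5]
opening: 0.0163
grasp_force: 58.7
```

move_arm:
  deltas:
    - [14,[-1.7,-0.3,-1],0]
    - [14,[0,0,0],0]

```text
time: 21.43
ee_pos: [0.6149, 0.0495, 0.1175]
ee_rot: [-0.241, 3.127, 0.0]
ft_force: [5.0, 1.0, 4.5]
opening: 0.0165
grasp_force: 58.9
```

```bash
python3 -c "
from h import *
tcp();look(None,.024)
p,d,S=side();q=S.reshape(-1,3);h=(q[:,2]-.125-.577*q[:,0])*.866;x=q[:,0]*.866+(q[:,2]-.125)*.5
for a,b in((.002,.012),(.013,.023),(.026,.038)):
    m=(h>a)&(h<b)&(abs(q[:,1])<.04)&(abs(q[:,1]-0)>.0)&(x>-.16)&(x<.04);print(np.percentile(x[m],[1,98,99.5]))"
```

```text
t 21.43 tcp s -85.3 l -1.5 z 117.5 mm; force s 5.1 l 0.2 z 4.5; open 16.5
-0.11 11 [36.3 36.7] lat [-4.3  6. ]
-0.09 24 [34.3 40.7] lat [ 6.  14.1]
-0.07 28 [34.2 37.4] lat [-5.  10.2]
-0.055 26 [35.  36.9] lat [-6.2 10.8]
-0.04 36 [35.5 36.6] lat [-14.3  20.4]
-0.03 44 [33.2 36.8] lat [-18.9  24.9]
-0.01 24 [33.8 36.6] lat [-4.9 18. ]
0.0 1 [28. 28.] lat [0.1 0.1]
[-0.14360432  0.02940729  0.03492323]
[-0.13275085  0.00962279  0.01170731]
[-0.1049494   0.00920292  0.01114192]
```

move_arm:
  deltas:
    - [24,[0,0,0],0]
    - [30,[0,0,0],0]
    - [38,[0,0,0],0]
    - [38,[0,0,0],0]
    - [38,[0,0,10],0]
    - [38,[0,0,30],0]
    - [40,[-10,0,40],0]
    - [40,[-30,0,10],0]
    - [50,[-35,0,0],0]
    - [50,[-35,0,0],0]
    - [50,[-35,0,0],0]
    - [50,[0,0,0],0]
    - [50,[0,0,0],0]

```text
time: 22.62
ee_pos: [0.466, 0.0491, 0.207]
ee_rot: [0.242, -3.132, 0.0]
ft_force: [0.4, -1.0, 0.5]
opening: 0.0502
grasp_force: 0.0
```

```bash
python3 -c "
from h import *
tcp();look('S1',.024)
p,d=vision.camera('top');c=cloud('top',d)
w=c[...,:2]-np.array([.699,.064]);s=w@EX;l=w@EY;h=(c[...,2]-.125-.577*s)*.866;x=s*.866+(c[...,2]-.125)*.5
for a,b in((.006,.018),(.018,.03),(.03,.042)):
    m=(h>a)&(h<b)&(abs(l)<.045)&(x>-.16)&(x<.05);print(m.sum(),'hook x',np.percentile(x[m],[1,99]),'lat',np.percentile(l[m&(x>-.04)],[1,99]),'h',np.median(h[m]))
"
```

```text
t 22.62 tcp s -232.5 l 21.0 z 207.0 mm; force s 0.2 l -1.1 z 0.5; open 50.2
-0.11 11 [35.7 36.7] lat [-5.4  5.9]
-0.09 29 [33.7 37.1] lat [-1.5 10.3]
-0.07 29 [34.4 36.5] lat [-4.2 10.7]
-0.055 26 [35.2 36.9] lat [-6.3 11. ]
-0.04 36 [34.6 36.7] lat [-13.6  19.4]
-0.03 41 [33.3 36.2] lat [-18.3  23.6]
-0.01 25 [35.3 36.8] lat [-5.4 17.3]
0.0 1 [28.2 28.2] lat [0.5 0.5]
212 hook x [-0.14404849  0.01440524] lat [-0.03209791  0.02842339] h 0.01234329307057895
250 hook x [-0.12419795  0.01328507] lat [-0.02761064  0.02587967] h 0.024391015423155964
655 hook x [-0.1031927   0.01169223] lat [-0.02471346  0.0202858 ] h 0.03639378515338996
```

View pics/S1.png

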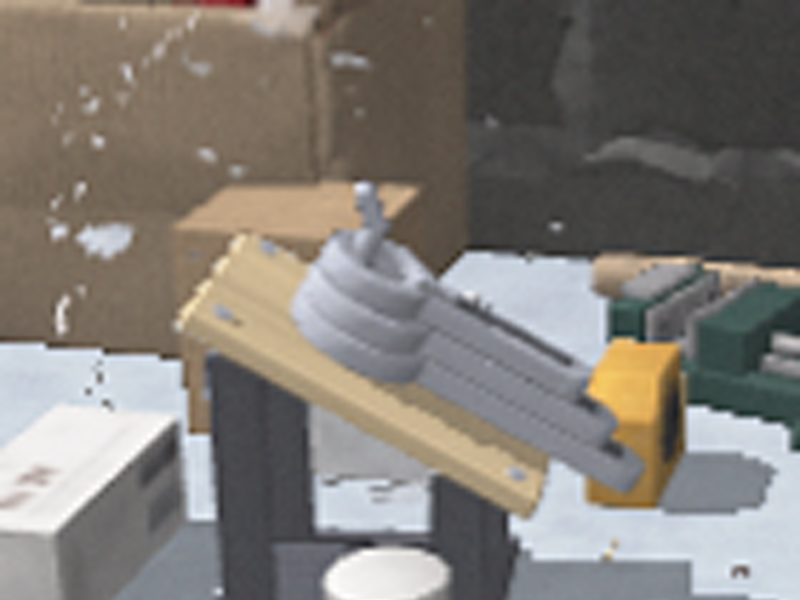

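All three spanners hang flat and stacked against the bar, with the tops reading 12, 24 and 36 mm off the board.

```bash
python3 -c "
from station import bot
print(bot.hand_in())"
```

```text
the job is handed in; nothing more can be done
None
```

The large, medium and small spanners were hung on the hook in that order, each flat, drawn down to the bar and let go before the next, and I handed the job in at about 22.6 s of robot time; no verdict came back.

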